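# Unfold the crank and clamp the lunch canister

### The job

Clamp down the lid of the wide, squat steel canister. Its crank's grip, a black ball on a stem, is folded flat: first lift the grip until it stands fully upright, then turn the crank clockwise (seen from above), about a quarter turn, until it meets its stop; leave the grip upright and let go. Do not touch the tall, narrow canister, which has the same kind of crank.

Things in the scene. Friction and masses are not known exactly. Their poses are not given: they have to be found in the camera images.
- wide_hinge (a point): Fold hinge of the grip, at the outer end of the wide canister's crank; it rides round with the crank. The canister: a steel drum fixed to the bench, 170 mm across, 90 mm high, flat white lid. The hinge lies 36 mm above the lid, 126 mm above the bench. Axes: z up, x outward along the crank arm (the crank's vertical axis, the lid's centre, is 75 mm from here along -x), y the hinge pin.
- wide_grip (a joint): Fold angle of the wide canister's grip, rad: 0 flat above the arm, pointing from the hinge to the lid's centre; 1.57 straight up (hard stop). Starts 0 to 0.2. Light friction (0.04 N m): stays where left. The grip is a black ball 26 mm across, centre 48 mm from the hinge, on a steel stem 10 mm thick; pinched across the arm (along y), the ball spins freely on its cross pin, so the stem swings up between the fingers.
- wide_crank (a joint): Angle of the wide canister's crank, rad: grows clockwise seen from above, hard stop at 1.6. Starts 0 to 0.25. Friction 0.15 N m (2 N at the grip): stays where left. The aluminium crank arm is 12 mm wide, narrower than the ball; its underside is 14 mm and its top 22 mm above the lid.
- tall: The other canister, not to be touched: steel, 120 mm across and 150 mm high, with a similar crank (58 mm arm, folded grip with its ball 40 mm from the hinge, hinge 186 mm above the bench). Fixed to the bench. Origin at the centre of its underside, z up.
Mind the look-alikes: they are no part of the job. Leave any turquoise look-alike of the part that bears wide_hinge alone.

How it is judged (in metres and radians):
On the way, in this order (a step that is already met when the one before it is completed fails the run):
1. the wide canister's grip is unfolded upright (above 1.3 rad) while its crank is still near its start (below 0.7 rad) (value of joint wide_grip above 1.3 rad and value of joint wide_crank below 0.7 rad), for 0.1 s.
2. the crank is turned clockwise to its stop (above 1.4 rad) (value of joint wide_crank above 1.4 rad), for 0.1 s.
At the end, for the whole second after the job is handed in: The wide canister's crank is at its stop (above 1.4 of 1.6 rad) and at rest, with its grip still upright (above 1.3 of 1.57 rad) (value of joint wide_crank above 1.4 rad and value of joint wide_grip above 1.3 rad and velocity of joint wide_crank between -0.05 and 0.05 rad/s); the robot touches nothing.
It fails at once if the tall canister or its crank is touched by the robot (over 1 N) (contact force between tall and the arm above 1 N or contact force between tall and the fingers above 1 N).
It also fails if it takes over 42 s, if anything falls off the work surface, if the arm or the gripper's body presses on something with over 40 N, if the wrist force passes 120 N, or if a joint passes its speed limit or range.

### The arm

A 6-joint arm with a two-finger parallel gripper is mounted at the origin on the work surface. World frame = base frame: x ahead of the robot, y to its left, z up, the work surface at z = 0. Lengths are in mm, angles in rad, forces in N, time in s.
With the tool pointing down it reaches from about 275 to 750 mm from the base axis. Payload 10.2 kg.
Tool frame: the origin (TCP) lies midway between the tips of the shut fingers; the grasp point (between the pads) lies 19 mm behind it; z points along the fingers, y is the line along which they close (so a half turn about z gives the same grasp; the last joint's range is limited). The gripper opens to 85 mm and grips with 20 to 120 N. Pads are 22 mm wide; open, the fingers measure 114 mm over their backs; the gripper's body (76 mm by 85 mm) begins 54 mm behind the grasp point. The pads swing forward as they close: fully open they stand 13 mm farther back than shut.
Start: joints at [-1.329, 0.313, 1.498, -0, 1.331, -0.223], TCP at [235.317, -469.316, 231.294] pointing down, gripper open.
Joint ranges: [-2.94, 2.94], [-0.97, 2.17], [0.19, 2.56], [-1.23, 4.37], [0.02, 3.11], [-2.88, 2.88]. Speed limits (rad/s): [2.39, 2.39, 3.01, 3.14, 3.14, 3.14].

### API

Orientations are given as a unit quaternion [w, x, y, z].
In Python, from rig import ctrl gives the robot as it stands.
- The arm moves only by the tool send_rows, never from a script. Its argument "targets" is a list of rows, each an object with "offset": the shift along the world's x, y, z in cm, a list of three; "spin": the turn about the world's z in rad. A call has 1 to 8 rows; each row is the pose to reach, as a shift and turn from the pose commanded when the call began; what a row does not reach only later rows make up. A row lasts 1/12 s, in which the tool goes at most 41.7 mm and 7.16 degrees, less where a joint would pass 70% of its speed; a pose out of reach is approached as far as the arm can. A call with a gripper value outside its range is refused whole. "grip" is the opening, from 0 (shut) to 1 (fully open), set as the call begins (left out, the last holds). The fingers move at their own pace and stop on an object; "squeeze" is the grip in N (left out, the last holds). Time passes only in rows, so rows that repeat a pose let the fingers close. It gives the time, the measured TCP pose, the force, the opening and the grip force at its end, in the units of the state.
- ctrl.sense(): the state, without advancing time (a new reading comes with each control period).
- ctrl.capture(name): name is "side" or "top"; returns (picture, depth): 420x560x3 uint8, red, green, blue; 420x560 float32, mm along the optical axis (not along the pixel's ray), 0 where there is no reading.
- ctrl.calibration(name): a dict with "fx", "fy", "cx", "cy" (pixels), "k1" (the pictures are not rectified: a ray, as slopes to the right and down, at radius r is drawn at 1 + k1 r^2 times it, then the intrinsics apply), "view" (4x4, takes a point from world to camera coordinates). Camera axes: x right, y down, z forward; pixel columns grow to the right and rows downward; lengths in mm; the calibration is good to about 2 mm. A picture is of the moment at which its call begins. calibration takes no time and is no camera call.
- ctrl.finish_job(): hands the job in; it is judged then, once.
Trained networks look in the newest picture that a camera, given by its name, has taken for a name from the list of things; names that differ only in an ending like _2 or _b are one class to them, and where a whole thing is asked for, a point or a joint stands for the part that bears it (a point fixed in the world has none). Each returns a list of dicts, best first, with "conf" (0 to 1); they miss things now and then, are a little off and sometimes report something else, mostly with a low value. They report only what shows in the picture. A call takes as long as a camera call. They do not tell look-alikes from the thing itself.
- ctrl.search_frame(camera, query): "box" ([left, top, right, bottom] in pixels, round what is visible of it).
- ctrl.place_of(camera, query): "uv" ([column, row] in pixels: a listed point, or the origin of a listed thing).
The state is a dict: "time_s": time; "joints": joint angles; "dq": joint speeds; "tau": joint torques, N m; "eef_pos": TCP position; "ee_rot": TCP orientation; "force": force on the tool from outside, world axes, zero at the start; "wrist_torque": the same for the moment, N m; "grip_width": opening from 0.0 (shut) to 1.0 (fully open); "grip_force": force on a finger pad.
Only numpy, scipy, OpenCV 4.12 (cv2) and the standard library are available. Lean on these libraries where they do the work, as an engineer would, in place of code of your own. Each camera call takes 0.05 s, during which the arm holds its last target. There are 200 camera calls.

## Working session

There is one attempt and no reset: what is moved stays moved. The work goes in short steps, Python scripts to look and compute and a tool call to move; the robot and the scene stay as the last step left them, time stands still between calls to the robot, and variables do not carry over. Pictures are saved under pics/ and viewed, at most 10 in all, crops included, and the job is handed in when it is done.

Besides the shell and the picture viewer there is one more tool, called after "Request:" as name([rows], argument=value, ...), one row to a line, values as JSON. send_rows: Moves the arm, as the interface text tells. Its arguments: {"type":"object","properties":{"targets":{"type":"array"},"grip":{"type":"number"},"squeeze":{"type":"number"}},"required":["targets"]}

```bash
mkdir -p pics
cat > h.py <<'E'
import numpy as np, cv2
from rig import ctrl
def cal(n):
    c=ctrl.calibration(n); return c,np.array(c["view"])
def ray(n,uv):
    c,V=cal(n); d=np.array([(uv[0]-c["cx"])/c["fx"],(uv[1]-c["cy"])/c["fy"]]); s=d.copy()
    for _ in range(20): s=d/(1+c["k1"]*(s@s))
    R,t=V[:3,:3],V[:3,3]
    return -R.T@t, R.T@np.array([s[0],s[1],1.])   # origin, dir (unit depth)
def at_z(n,uv,z):
    o,d=ray(n,uv); return o+d*(z-o[2])/d[2]
def at_depth(n,uv,dep):
    o,d=ray(n,uv); return o+d*dep
def proj(n,p):
    c,V=cal(n); q=V[:3,:3]@np.asarray(p,float)+V[:3,3]; s=q[:2]/q[2]; s=s*(1+c["k1"]*(s@s))
    return [s[0]*c["fx"]+c["cx"],s[1]*c["fy"]+c["cy"]]
def tri(a,ua,b,ub):
    o1,d1=ray(a,ua);o2,d2=ray(b,ub)
    k=np.linalg.lstsq(np.c_[d1,-d2],o2-o1,rcond=None)[0]
    p,q=o1+k[0]*d1,o2+k[1]*d2
    return (p+q)/2,np.linalg.norm(p-q)
E
python3 - <<'E'
from h import *
np.set_printoptions(precision=1,suppress=True)
for n in("top","side"):
    im,d=ctrl.capture(n); cv2.imwrite(f"pics/{n}0.png",im[:,:,::-1]); np.save(n+"0.npy",d)
    print(n,ray(n,(280,210)))
    for q in("wide_hinge","tall"):
        for r in ctrl.place_of(n,q): print(q,"uv",r,at_depth(n,r["uv"],d[int(r["uv"][1]),int(r["uv"][0])]))
    for q in("wide_hinge","wide_grip","wide_crank","tall"):
        for r in ctrl.search_frame(n,q): print(q,"box",r)
print(ctrl.sense())
E
```

```text
top (array([ 406.9,  -89.4, 1131.1]), array([ 0., -0., -1.]))
wide_hinge uv {'uv': [326.0, 306.2], 'conf': 0.94} [ 242.5 -216.   130.4]
wide_hinge uv {'uv': [315.8, 208.0], 'conf': 0.76} [ 462.8 -190.   130.2]
wide_hinge uv {'uv': [434.1, 296.8], 'conf': 0.7} [ 264.9 -463.4  130.7]
tall uv {'uv': [151.2, 180.1], 'conf': 0.76} [517.9 178.5 149.9]
wide_hinge box {'box': [319.8, 263.7, 330.9, 306.4], 'conf': 0.91}
wide_hinge box {'box': [423.4, 257.9, 437.2, 301.6], 'conf': 0.59}
wide_hinge box {'box': [311.2, 170.8, 321.6, 211.4], 'conf': 0.55}
wide_grip box {'box': [310.5, 183.4, 323.5, 213.6], 'conf': 0.57}
wide_grip box {'box': [425.1, 270.6, 438.3, 302.6], 'conf': 0.48}
wide_grip box {'box': [320.5, 282.0, 330.4, 309.8], 'conf': 0.45}
wide_crank box {'box': [308.6, 172.0, 322.9, 212.1], 'conf': 0.82}
wide_crank box {'box': [420.8, 257.7, 439.3, 299.0], 'conf': 0.76}
wide_crank box {'box': [319.5, 266.7, 332.3, 309.5], 'conf': 0.6}
tall box {'box': [102.9, 145.6, 167.2, 206.3], 'conf': 0.56}
tall box {'box': [309.1, 172.5, 326.9, 213.0], 'conf': 0.49}
side (array([175.4, 781.4, 622.2]), array([ 0.3, -0.8, -0.5]))
wide_hinge uv {'uv': [289.6, 182.5], 'conf': 0.63} [ 461.5 -178.6  123.9]
tall uv {'uv': [177.7, 344.8], 'conf': 0.6} [504.9 283.7  65.7]
wide_hinge box {'box': [251.7, 170.0, 292.5, 193.2], 'conf': 0.86}
wide_grip box {'box': [262.3, 170.0, 289.7, 184.8], 'conf': 0.47}
wide_crank box {'box': [251.7, 169.6, 293.3, 191.6], 'conf': 0.8}
tall box {'box': [126.0, 247.3, 215.9, 383.4], 'conf': 0.88}
{'time_s': 0.7, 'joints': array([-1.3,  0.3,  1.5,  0. ,  1.3, -0.2]), 'dq': array([-0.,  0., -0., -0., -0.,  0.]), 'tau': array([  0. , -41.2, -26. ,   0. ,   0. ,   0. ]), 'eef_pos': array([ 235.3, -469.3,  231.3]), 'ee_rot': array([-0. ,  1. ,  0.2, -0. ]), 'force': array([-0.7, -1. , -0.2]), 'wrist_torque': array([ 0.,  0., -0.]), 'grip_force': 0.0, 'grip_width': 1.0004525025511402}
```

View pics/top0.png

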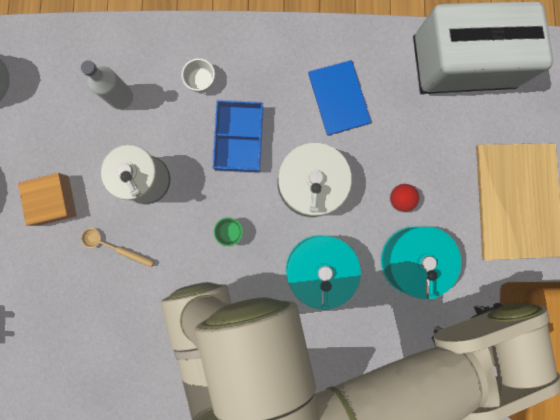

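View pics/side0.png

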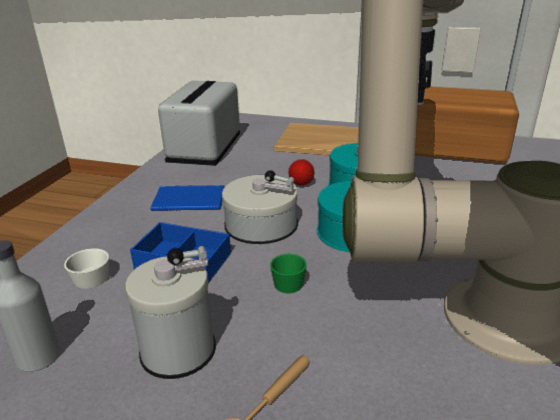

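The white/steel wide canister is centred near (315,180) in the top view. Its ball is at (316,188) and its hinge at (315,209). In the side view the ball is at (270,176) and the hinge at about (290,184). The two turquoise ones are look-alikes, and the tall canister is at (128,173), well to the left.

Run:
```python
from h import *
np.set_printoptions(precision=1,suppress=True)
ct={}
for n,(x0,y0,x1,y1) in dict(top=(300,165,332,215),side=(255,165,300,197)).items():
    im=cv2.imread(f"pics/{n}0.png"); g=im.max(2)
    m=np.zeros_like(g); m[y0:y1,x0:x1]=(g[y0:y1,x0:x1]<75)
    k,l,s,c=cv2.connectedComponentsWithStats(m)
    i=1+np.argmax(s[1:,4]); print(n,s[i],c[i]); ct[n]=c[i]
    cv2.imwrite(f"pics/{n}_crop.png",cv2.resize(im[y0-15:y1+15,x0-25:x1+25],None,fx=7,fy=7,interpolation=cv2.INTER_CUBIC))
print("ball",tri("top",ct["top"],"side",ct["side"]))
print("hinge",tri("top",(315.8,208),"side",(289.6,182.5)), at_z("top",(315.8,208),126),at_z("side",(289.6,182.5),126))
# lid rim centre from top depth
d=np.load("top0.npy"); pts=[]
for v in range(135,225):
    for u in range(270,360):
        if d[v,u]>0:
            p=at_depth("top",(u,v),d[v,u])
            if 86<p[2]<96: pts.append(p)
pts=np.array(pts); c,r=cv2.minEnclosingCircle(pts[:,:2].astype(np.float32)); print("lid",c,r,np.median(pts[:,2]))
a=cv2.imread("pics/top_crop.png");b=cv2.imread("pics/side_crop.png")
W=np.zeros((max(a.shape[0],b.shape[0]),a.shape[1]+b.shape[1],3),np.uint8);W[:a.shape[0],:a.shape[1]]=a;W[:b.shape[0],a.shape[1]:]=b
W=cv2.resize(W,None,fx=min(1,800/W.shape[1]),fy=min(1,800/W.shape[1])); cv2.imwrite("pics/crops.png",W)
```

```text
top [313 184   8   8  29] [317.1 187.9]
side [265 170  10  12  77] [269.9 174.9]
ball (array([ 509.7, -191.8,  130.5]), np.float64(3.2423820665890775))
hinge (array([ 464.3, -191. ,  117.6]), np.float64(1.6965896429542826)) [ 463.  -190.4  126. ] [ 460.3 -174.6  126. ]Traceback (most recent call last):
  File "<stdin>", line 17, in <module>
  File "h.py", line 13, in at_depth
    o,d=ray(n,uv); return o+d*dep
        ~~~^^^^^^
  File "h.py", line 6, in ray
    c,V=cal(n); d=np.array([(uv[0]-c["cx"])/c["fx"],(uv[1]-c["cy"])/c["fy"]]); s=d.copy()
        ~~~^^^
  File "h.py", line 4, in cal
    c=ctrl.calibration(n); return c,np.array(c["view"])
ValueError: time passes only in moves, steps and waits
```

```bash
sed -i 's/^def cal/from functools import lru_cache\n@lru_cache\ndef cal/' h.py
python3 - <<'E'
from h import *
from scipy.spatial.transform import Rotation as R
np.set_printoptions(precision=2,suppress=True)
d=np.load("top0.npy"); pts=[]
for v in range(135,225):
    for u in range(270,360):
        if d[v,u]>0:
            p=at_depth("top",(u,v),d[v,u])
            if 86<p[2]<96: pts.append(p)
pts=np.array(pts); c,r=cv2.minEnclosingCircle(pts[:,:2].astype(np.float32)); print("lid",c,r,np.median(pts[:,2]))
for u,v in[(317,188),(316,187),(317,186),(316,206),(315,200),(316,208),(315,209)]: print(u,v,at_depth("top",(u,v),d[v,u]))
q=ctrl.sense()["ee_rot"]; print(R.from_quat(q,scalar_first=True).as_matrix())
for n,(x0,y0,x1,y1) in dict(top=(300,165,332,215),side=(255,165,300,197)).items():
    im=cv2.imread(f"pics/{n}0.png")
    cv2.imwrite(f"pics/{n}_crop.png",cv2.resize(im[y0-15:y1+15,x0-15:x1+15],(400,500 if n=="top" else 330),interpolation=cv2.INTER_CUBIC))
a=cv2.imread("pics/top_crop.png");b=cv2.imread("pics/side_crop.png")
W=np.zeros((500,800,3),np.uint8);W[:,:400]=a;W[:330,400:]=b;cv2.imwrite("pics/crops.png",W)
E
```

```text
lid (534.8726196289062, -190.2879180908203) 87.27466583251953 90.41592599894489
317 188 [ 506.44 -190.55  146.22]
316 187 [ 508.98 -188.63  142.91]
317 186 [ 511.11 -190.7   144.28]
316 206 [ 469.45 -194.03   94.08]
315 200 [ 480.63 -187.74  132.55]
316 208 [ 462.82 -190.55  129.17]
315 209 [ 460.37 -188.04  131.92]
[[ 0.89  0.45 -0.  ]
 [ 0.45 -0.89  0.  ]
 [ 0.   -0.   -1.  ]]
```

View pics/crops.png

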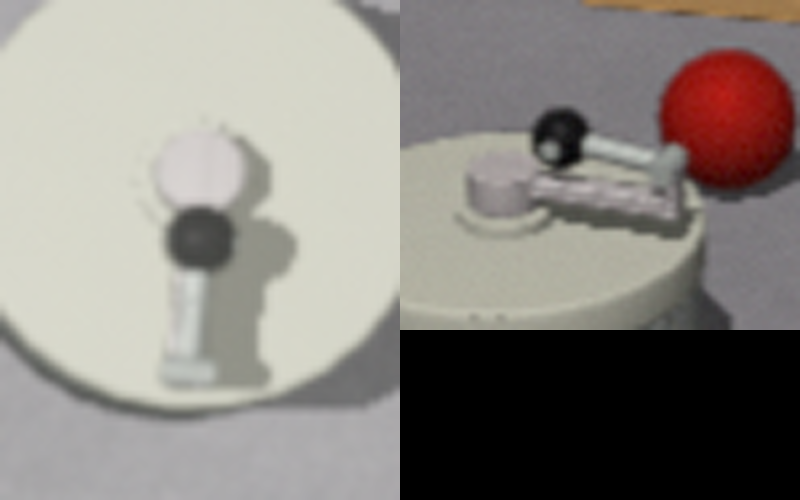

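The crop confirms the ball is near (316,188). The arm points from the hub to the hinge along about -x, with a slight +y lean (about 0.08 rad). So the ball is at about (508,-190,132) and the centre at (535,-192). I'll move above the ball and align the closing line across the arm.

Request:
send_rows([
  {"offset": [3.4,3.5,0],"spin": 0.12},
  {"offset": [6.8,7,0],"spin": 0.24},
  {"offset": [10.2,10.5,0],"spin": 0.36},
  {"offset": [13.6,14,0],"spin": 0.48},
  {"offset": [17,17.5,0],"spin": 0.6},
  {"offset": [20.4,21,0],"spin": 0.72},
  {"offset": [23.8,24.5,0],"spin": 0.84},
  {"offset": [27.3,27.9,0],"spin": 0.96},
], grip=0.75)

```text
time_s: 1.37
eef_pos: [469.1, -228.8, 231.5]
ee_rot: [0.0, 0.755, 0.656, 0.0]
force: [0.5, -1.0, 0.7]
grip_width: 0.751
grip_force: 0.0
```

Request:
send_rows([
  {"offset": [0,0,0],"spin": 0.12},
  {"offset": [0,0,0],"spin": 0.24},
  {"offset": [0,0,0],"spin": 0.36},
  {"offset": [0,0,0],"spin": 0.48},
  {"offset": [0,0,0],"spin": 0.6},
  {"offset": [0,0,0],"spin": 0.72},
  {"offset": [0,0,0],"spin": 0.84},
  {"offset": [0,0,0],"spin": 0.96},
])

```text
time_s: 2.03
eef_pos: [468.0, -230.6, 231.3]
ee_rot: [0.0, 0.367, 0.93, -0.0]
force: [-0.2, 0.1, -0.0]
grip_width: 0.745
grip_force: 0.0
```

Request:
send_rows([
  {"offset": [0,0,-1],"spin": 0.12},
  {"offset": [0,0,-2],"spin": 0.24},
  {"offset": [0,0,-3],"spin": 0.36},
  {"offset": [0,0,-4],"spin": 0.48},
  {"offset": [0,0,-5],"spin": 0.6},
  {"offset": [0,0,-5],"spin": 0.67},
  {"offset": [0,0,-5],"spin": 0.67},
  {"offset": [0,0,-5],"spin": 0.67},
])

```text
time_s: 2.7
eef_pos: [468.1, -230.7, 181.5]
ee_rot: [0.0, 0.045, 0.999, -0.0]
force: [-0.0, 0.9, 0.2]
grip_width: 0.744
grip_force: 0.0
```

Request:
send_rows([
  {"offset": [2,2,0],"spin": 0},
  {"offset": [4,4.1,0],"spin": 0},
  {"offset": [4,4.1,0],"spin": 0},
  {"offset": [4,4.1,-1.5],"spin": 0},
  {"offset": [4,4.1,-3],"spin": 0},
  {"offset": [4,4.1,-4.5],"spin": 0},
  {"offset": [4,4.1,-5.5],"spin": 0},
  {"offset": [4,4.1,-5.5],"spin": 0},
])

```text
time_s: 3.37
eef_pos: [507.2, -189.4, 124.7]
ee_rot: [-0.001, 0.044, 0.999, 0.001]
force: [-0.1, -1.0, -0.2]
grip_width: 0.75
grip_force: 0.0
```

Run:
```python
from h import *
im,d=ctrl.capture("side"); cv2.imwrite("pics/s1.png",cv2.resize(im[110:250,200:360,::-1],(800,600)[:1]*1+(600,) and (686,600),interpolation=cv2.INTER_CUBIC))
```

```text
(no output)
```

View pics/s1.png

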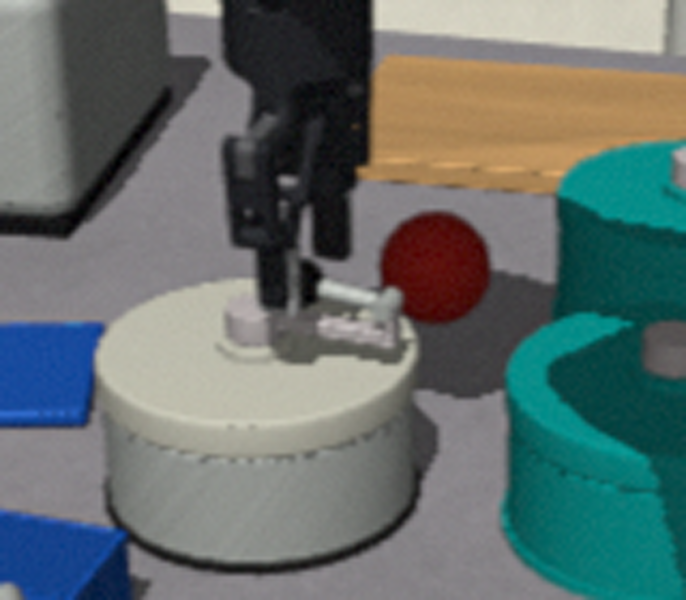

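The crop shows the ball, at about (308,285), sitting between the near finger (270,270) and the far finger (335,215). I'll go down a little and pinch it.

Request:
send_rows([
  {"offset": [0,0,-0.8],"spin": 0},
  {"offset": [0,0,-0.8],"spin": 0},
])

```text
time_s: 3.58
eef_pos: [507.9, -189.7, 117.9]
ee_rot: [-0.0, 0.044, 0.999, 0.0]
force: [-0.6, -0.5, 0.3]
grip_width: 0.748
grip_force: 0.0
```

Request:
send_rows([
  {"offset": [0,0,0],"spin": 0},
  {"offset": [0,0,0],"spin": 0},
  {"offset": [0,0,0],"spin": 0},
  {"offset": [0,0,0],"spin": 0},
  {"offset": [0,0,0],"spin": 0},
  {"offset": [0,0,0],"spin": 0},
], grip=0, squeeze=30)

```text
time_s: 4.08
eef_pos: [508.2, -189.4, 118.5]
ee_rot: [0.0, 0.043, 0.999, 0.0]
force: [1.7, 4.4, 0.7]
grip_width: 0.279
grip_force: 29.4
```

Request:
send_rows([
  {"offset": [-0.1,0,0.5],"spin": 0},
  {"offset": [-0.25,0,1.05],"spin": 0},
  {"offset": [-0.5,0.05,1.6],"spin": 0},
  {"offset": [-0.8,0.1,2.1],"spin": 0},
  {"offset": [-0.8,0.1,2.1],"spin": 0},
])

```text
time_s: 4.5
eef_pos: [500.3, -188.8, 140.5]
ee_rot: [0.001, 0.043, 0.999, -0.0]
force: [3.7, 3.0, 3.5]
grip_width: 0.278
grip_force: 29.8
```

Run:
```python
from h import *
s=ctrl.sense(); print(s["eef_pos"],s["force"],s["wrist_torque"],s["grip_width"])
im,d=ctrl.capture("side"); cv2.imwrite("pics/s2.png",cv2.resize(im[110:250,200:360,::-1],(686,600),interpolation=cv2.INTER_CUBIC))
```

```text
[ 500.26680812 -188.80216916  140.49042522] [3.71617807 3.01738166 3.539747  ] [ 0.40117512 -0.69082113  0.06179498] 0.27773485153208444
```

View pics/s2.png

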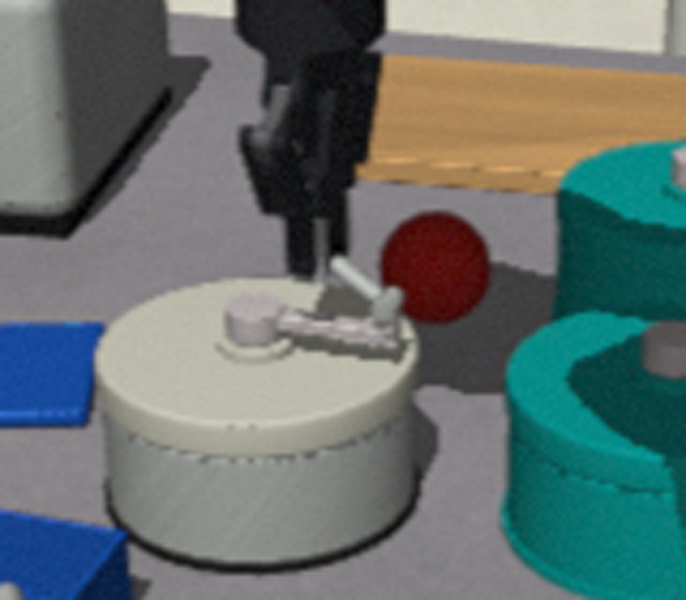

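The stem now stands at about 35–40°, with its tip between the fingers at (335,262). The grasp is holding, so I'll continue the arc.

Request:
send_rows([
  {"offset": [-0.4,0.05,0.5],"spin": 0},
  {"offset": [-0.8,0.1,0.9],"spin": 0},
  {"offset": [-1.25,0.1,1.25],"spin": 0},
  {"offset": [-1.8,0.15,1.6],"spin": 0},
  {"offset": [-2.25,0.2,1.8],"spin": 0},
  {"offset": [-2.7,0.25,1.95],"spin": 0},
  {"offset": [-2.7,0.25,1.95],"spin": 0},
])

```text
time_s: 5.13
eef_pos: [473.1, -186.8, 159.9]
ee_rot: [0.001, 0.043, 0.999, -0.001]
force: [1.6, 0.3, 8.1]
grip_width: 0.28
grip_force: 30.1
```

Request:
send_rows([
  {"offset": [-0.4,0.05,0.1],"spin": 0},
  {"offset": [-0.8,0.05,0.15],"spin": 0},
  {"offset": [-1.25,0.1,0.15],"spin": 0},
  {"offset": [-1.25,0.1,0.15],"spin": 0},
])

```text
time_s: 5.47
eef_pos: [460.5, -185.9, 161.5]
ee_rot: [0.001, 0.043, 0.999, -0.001]
force: [-0.9, 0.5, 11.6]
grip_width: 0.28
grip_force: 30.2
```

Run:
```python
from h import *
s=ctrl.sense(); print(s["eef_pos"],s["force"],s["wrist_torque"],s["grip_width"])
im,d=ctrl.capture("side"); cv2.imwrite("pics/s3.png",cv2.resize(im[110:250,200:360,::-1],(686,600),interpolation=cv2.INTER_CUBIC))
```

```text
[ 460.49022397 -185.94943222  161.46623286] [-0.94315772  0.54343838 11.62687185] [0.06568833 0.14596176 0.07226254] 0.2797942467300319
```

View pics/s3.png

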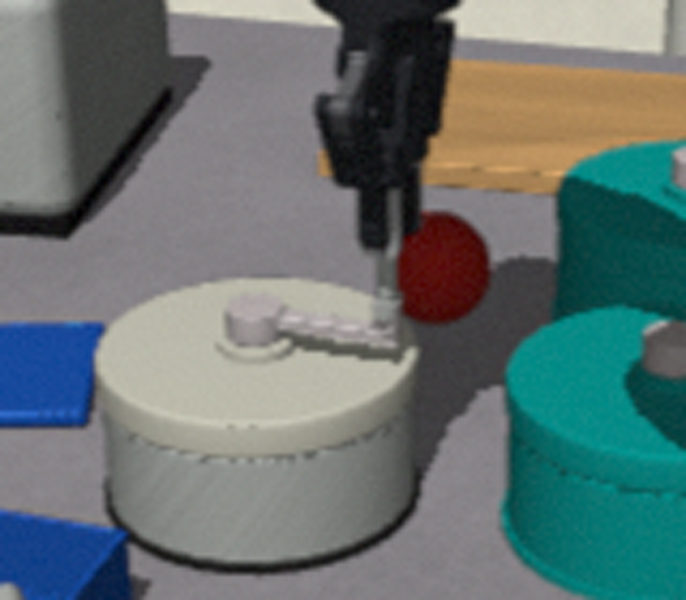

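The stem is vertical over the hinge, at (387,290), with the ball in the fingers at (382,240). Now I'll turn the crank clockwise about its centre (535,-192), yawing with it.

Request:
send_rows([
  {"offset": [0,0.8,0.1],"spin": -0.1},
  {"offset": [0.15,1.5,0.1],"spin": -0.2},
  {"offset": [0.4,2.25,0.1],"spin": -0.3},
  {"offset": [0.75,2.95,0.1],"spin": -0.4},
  {"offset": [1.1,3.6,0.1],"spin": -0.5},
  {"offset": [1.55,4.2,0.1],"spin": -0.6},
  {"offset": [2.05,4.75,0.1],"spin": -0.7},
  {"offset": [2.05,4.75,0.1],"spin": -0.7},
])

```text
time_s: 6.18
eef_pos: [481.8, -137.5, 161.7]
ee_rot: [0.001, 0.385, 0.923, -0.0]
force: [2.4, 2.8, 6.9]
grip_width: 0.28
grip_force: 30.2
```

Request:
send_rows([
  {"offset": [0.55,0.5,0],"spin": -0.1},
  {"offset": [1.2,0.95,0],"spin": -0.2},
  {"offset": [1.85,1.35,0],"spin": -0.3},
  {"offset": [2.5,1.65,0],"spin": -0.4},
  {"offset": [3.25,1.9,0],"spin": -0.5},
  {"offset": [3.95,2.1,0],"spin": -0.6},
  {"offset": [3.95,2.1,0],"spin": -0.6},
])

```text
time_s: 6.77
eef_pos: [521.6, -116.8, 161.7]
ee_rot: [0.001, 0.641, 0.768, 0.0]
force: [2.6, 1.1, 6.4]
grip_width: 0.279
grip_force: 30.2
```

Request:
send_rows([
  {"offset": [0.35,0.05,0],"spin": -0.05},
  {"offset": [0.75,0.1,0],"spin": -0.1},
  {"offset": [0.75,0.1,0],"spin": -0.1},
])

```text
time_s: 7.02
eef_pos: [528.7, -116.0, 161.7]
ee_rot: [0.001, 0.678, 0.735, -0.0]
force: [2.7, 0.1, 6.0]
grip_width: 0.283
grip_force: 30.2
```

Request:
send_rows([
  {"offset": [0.2,0,0],"spin": -0.03},
  {"offset": [0.4,0,0],"spin": -0.05},
  {"offset": [0.4,0,0],"spin": -0.05},
])

```text
time_s: 7.27
eef_pos: [530.4, -116.4, 161.4]
ee_rot: [-0.001, 0.695, 0.719, -0.002]
force: [-11.3, -0.8, 10.6]
grip_width: 0.278
grip_force: 30.7
```

The reaction jumped to -11 N, so the crank is at its stop. I'll let go and rise.

Request:
send_rows([
  {"offset": [-0.1,0,0],"spin": 0},
  {"offset": [-0.1,0,0],"spin": 0},
  {"offset": [-0.1,0,0],"spin": 0},
  {"offset": [-0.1,0,0],"spin": 0},
  {"offset": [-0.1,0,0],"spin": 0},
], grip=0.75)

```text
time_s: 7.68
eef_pos: [531.0, -115.7, 161.1]
ee_rot: [-0.0, 0.695, 0.719, -0.0]
force: [-0.2, 0.1, 0.1]
grip_width: 0.749
grip_force: 0.0
```

Request:
send_rows([
  {"offset": [0,0,1],"spin": 0},
  {"offset": [0,0,3],"spin": 0},
  {"offset": [0,0,5],"spin": 0},
  {"offset": [0,0,7],"spin": 0},
  {"offset": [0,0,9],"spin": 0},
  {"offset": [0,0,9],"spin": 0},
  {"offset": [0,0,9],"spin": 0},
])

```text
time_s: 8.27
eef_pos: [531.3, -115.7, 252.5]
ee_rot: [0.001, 0.695, 0.719, 0.0]
force: [-0.4, -0.3, -0.7]
grip_width: 0.752
grip_force: 0.0
```

Run:
```python
from h import *
im,d=ctrl.capture("side"); cv2.imwrite("pics/s4.png",cv2.resize(im[110:250,200:360,::-1],(686,600),interpolation=cv2.INTER_CUBIC))
print(ctrl.place_of("side","wide_hinge"), ctrl.search_frame("side","wide_grip"))
for p in [(529,-117,126),(529,-117,174),(535,-192,112)]: print(proj("side",p))
```

```text
[{'uv': [391.3, 188.1], 'conf': 0.86}, {'uv': [250.9, 192.4], 'conf': 0.68}, {'uv': [394.5, 145.4], 'conf': 0.63}] [{'box': [245.3, 164.6, 252.6, 197.4], 'conf': 0.73}, {'box': [367.4, 137.8, 393.4, 147.4], 'conf': 0.56}, {'box': [362.1, 179.1, 395.2, 191.8], 'conf': 0.55}]
[np.float64(251.2073738071137), np.float64(190.4813209396242)]
[np.float64(250.04019120887068), np.float64(170.07164989783598)]
[np.float64(260.3159159332792), np.float64(180.99407286065207)]
```

View pics/s4.png

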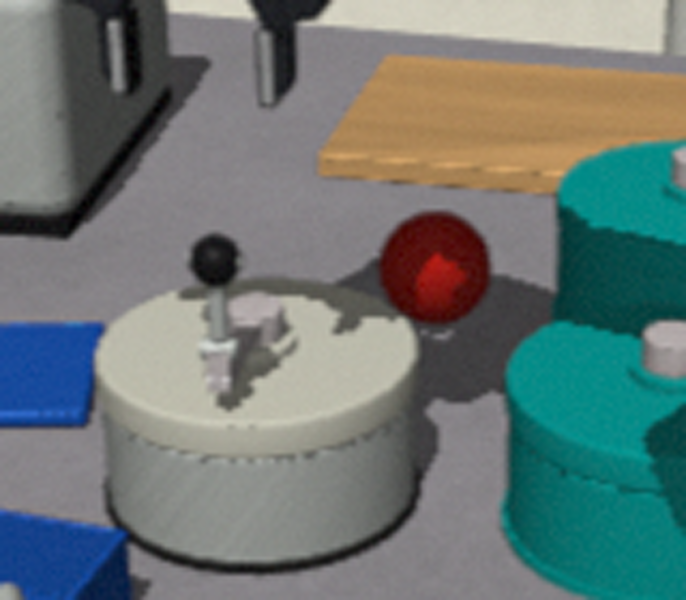

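The grip stands upright at the new position: ball at (215,260), hinge at (218,345) in the crop. The side camera looks along the fold plane, so I'll check the lean with depth.

Run:
```python
from h import *
im,d=ctrl.capture("side")
for uv in [(250,170),(250,171),(251,171)]:
    o,r=ray("side",uv); print(at_depth("side",uv,d[uv[1],uv[0]]+13/np.linalg.norm(r)))
for uv in [(251,180),(251,184),(251,187)]:
    o,r=ray("side",uv); print("stem",at_depth("side",uv,d[uv[1],uv[0]]+5/np.linalg.norm(r)))
```

```text
[ 529.50627421 -118.08111688  173.61604095]
[ 529.82485398 -118.56387326  171.05417843]
[ 529.07485711 -122.37481221  169.41194864]
stem [ 528.23276988 -117.29967105  150.87273125]
stem [177.04782492 777.27598617 619.97830492]
stem [ 529.35579706 -117.85442579  133.87432711]
```

The ball is directly above the hinge (y is about -118 for both), so the grip is upright. The crank is at its stop, and I'm handing the job in.

```bash
python3 -c "
from rig import ctrl
print(ctrl.finish_job())"
```

```text
the job is handed in; nothing more can be done
None
```

The job is handed in: the wide canister's grip stands upright, its crank is turned clockwise to the stop, and the gripper is clear; I sent no moves near the tall canister, and the verdict itself was not shown to me.

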